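Swap driver boards in a microscope controller

TASK

Change the boards of the microscope controller: slacken the clamp knob by a quarter turn or a little more, swing both ejector levers of the old board outward so that they pry it up and it stands free on them for a moment, then lift it out and stand it upright in the one-slot return tray. Fit every new board from the two-slot carrier into a bay (either one), its levers outward first, and swing both levers fully inward so that it sits fully home. When all are seated, tighten the clamp knob clockwise until it slips past at least one click; leave the flask, the tip box and the bottle where they are.

Things in the scene. Friction and masses are not known exactly. Their poses are not given: they have to be found in the camera images.
- unit: the microscope's controller, cover off: white chassis fixed to the bench, 230 mm in x (from 125 mm behind to 105 mm ahead of the origin), 290 mm in y, walls 54 mm high. Origin on the underside, midway in y; x runs from the clamp knob to the bays, z up. Board bays at x = -12 (A) and 64 mm (B), knob at -88; a board stands across it, its x along the unit's x
- bay_a (a point): bay A, nearer the clamp knob: where the origin of a board lies when fully home, 20 mm above the unit's underside; axes as the unit's. Grey guides at both ends hold the board's end rails (play 1.5 mm either way in x, 2 mm in y); their flared mouths, 88 mm above the unit's underside, take a board 6 mm off in x. A board lowered in between outward levers comes to rest on their forks, 20 mm above home
- bay_b (a point): bay B, farther from the clamp knob, like bay A. In each bay sprung contacts grip the board over the last 5 mm (about 20 N to press in, 8 N to pull out), so its weight does not seat it: swinging its levers inward, one after the other, draws it home; swinging them outward pries it up by 20 mm
- lever_al (a joint): ejector lever at the +y end of bay A: 0 = upright, fully inward; 0.8 rad = fully outward, away from the board. Pivot along the unit's x, 98 mm out in y from the bay's middle, 55 mm above the unit's underside. Stays where it is left; takes 2 N at its top to move it, up to 10 N with a board. Black arm 26 mm wide in x, 6 mm thick, at 0 from 10 to 72 mm above the pivot, inner face over the pivot
- lever_al_tip (a point): on the thumb lip of lever_al, which slants outward on top of the arm, 30 mm wide: this point is 82 mm above and 10 mm outward of the pivot when the lever is at 0; the lip's outer edge is 15 mm outward and 86 mm above the pivot
- lever_ar (a joint): ejector lever at the -y end of bay A, mirror image of lever_al: 0 = fully inward, 0.8 = fully outward. The fork at the foot of each lever lifts the board's cross pin with its lower jaw and presses it down with its upper jaw; above about 0.6 rad the upper jaw is clear, so that a board can be lifted out or lowered in; below that it bars the pin's way
- lever_ar_tip (a point): on the thumb lip of lever_ar, as for lever_al
- lever_bl (a joint): ejector lever at the +y end of bay B, built like lever_al: 0 = fully inward, 0.8 = fully outward
- lever_bl_tip (a point): on the thumb lip of lever_bl, as for lever_al
- lever_br (a joint): ejector lever at the -y end of bay B, built like lever_ar: 0 = fully inward, 0.8 = fully outward
- lever_br_tip (a point): on the thumb lip of lever_br, as for lever_ar
- knob_grip (a point): clamp knob: black knurled ratchet knob, upright axis, 44 mm diameter, 30 mm high, bright top with an index line; this point is on its axis at half height, 108 mm above the unit's underside. It stands free on the clamp head (84 mm high, 58 x 84 mm). Clockwise from above tightens
- clamp_screw (a joint): turn of the clamp screw under the knob, rad, grows clockwise from above (tighter): starts tight at 2.4 to 2.6, is slack below about 1.2, ends at 0; 2.6 is its tight stop, where the steel clamp bar bears on the guides. The knob carries it along (0.05 N m) both ways until it is tight
- clamp_ratchet (a joint): slip of the knob over its screw, rad, 0 at the start, grows clockwise: still until the screw is tight, then the knob slips on at its set torque, 0.22 N m. About 0.3 rad of slip is one click. It never slips the other way
- old_a: the old board if in bay A (absent if it is in bay B). All boards are alike: 0.4 kg, upright green circuit board between two aluminium end rails on which it stands; 38 mm thick (its x), 130 mm wide over the rails (its y), 114 mm high to the top of its pull handle. Origin: centre of its underside, z up. It may be fitted either way round (turned by pi)
- old_b: the old board if in bay B (absent if it is in bay A), like old_a. Each board's pull handle is a black plate in the middle of its top, 14 mm thick in x, 56 mm long in y, from 80 to 114 mm above its underside; it stands on a 38 x 130 mm top plate
- new_1: a new board, like old_a (may be absent), standing in the carrier's slot at -40 mm in the carrier's x. Each board has a steel cross pin at each end, 8 mm thick, 30 mm long in x, on a 6 mm lug, its centre 78 mm out in y and 35 mm up: 164 mm over the pins. The edge connector is at the bottom middle
- new_2: a new board, like old_a (may be absent), in the carrier's other slot, at +40 mm in the carrier's x
- carrier: grey open box, loose, in which the new boards stand upright: 142 mm (its x) x 210 mm (its y) x 55 mm high, walls and floor 4 mm, two slots 54 mm wide centred at -40 and +40 mm in its x with a dark foam block between. Origin: centre of its underside. The boards' y lies along its y
- tray: grey open return box, loose, like the carrier but with one slot: 62 mm (its x) x 210 mm (its y) x 55 mm high, inside 54 x 202 mm, floor 4 mm. Origin: centre of its underside. A board stands in it with the board's y along the tray's y
- flask: bystander: clear culture flask lying flat, orange cap, 190 x 82 x 28 mm; origin under its body's centre
- tip_box: bystander: blue box of pipette tips with a clear lid, 120 x 80 x 84 mm; origin under its centre
- spray: bystander: white bottle, 68 mm across, 170 mm high; origin under its centre
Mind the look-alikes: they are no part of the job. What is shaped like the new_1 but blue or purple is not meant.

How it is judged:
By the outcome, as a careful person would: the job done as asked, in the order asked, and still so for the second after the job is handed in, with the robot touching nothing.
Of old_a, old_b only 1 to 1 are there at a start; the rules pass over those that are not, and their reading is None.
Of new_1, new_2 only 1 to 2 are there at a start; the rules pass over those that are not, and their reading is None.
At some moment in a run one of carrier, tray may be knocked a few centimetres aside while the robot is not near it.
It also fails if it takes over 210 s, if anything falls off the work surface, if the arm or the gripper's body presses on something with over 40 N, if the wrist force passes 120 N, or if a joint passes its speed limit or range.

ROBOT

A 6-joint arm with a two-finger parallel gripper is mounted at the origin on the work surface. World frame = base frame: x ahead of the robot, y to its left, z up, the work surface at z = 0. Lengths are in mm, angles in degrees, forces in N, time in s.
With the tool pointing down it reaches from about 300 to 850 mm from the base axis. Payload 4.2 kg.
Tool frame: the origin (TCP) lies on the centre line of the jaws, within the pads' length; the fingertips stand 8 mm ahead of it and the grasp point (between the pads) lies 11 mm behind it; z points along the fingers, y is the line along which they close (so a half turn about z gives the same grasp; the last joint's range is limited). The gripper opens to 91 mm and grips with 3 to 60 N. Pads are 32 mm wide; open, the fingers measure 118 mm over their backs; the gripper's body (76 mm by 178 mm) begins 60 mm behind the grasp point.
Start: joints at [-65.203, 18.312, 89.639, -0, 72.044, -1.146], TCP at [251.559, -517.069, 221.976] pointing down, gripper open.
Joint ranges: [-177.97, 177.97], [-48.28, 115.42], [12.27, 149.76], [-77.06, 257.06], [2.81, 150.46], [-146.56, 146.56]. Speed limits (degrees/s): [147.25, 147.25, 180, 180, 180, 180].

INTERFACE

Orientations are given as [roll, pitch, yaw] about the fixed x, y, z axes, in that order (R = Rz(yaw) Ry(pitch) Rx(roll)).
In Python, from workcell import telemetry, eyes, ticket gives the robot as it stands. The module is installed in compiled form; this text tells all that it offers.
- The arm moves only by the shell command python3 -m crank 'ROWS' [OPENING] [FORCE]. ROWS is JSON, a list of rows, each an object of numbers: "dx", "dy", "dz": the shift along the world's x, y, z normalised to -1 to 1, where 1 is 80 cm; "yaw": the turn about the world's z normalised to -1 to 1, where 1 is 5 degrees. A call has 1 to 10 rows; each row shifts and turns the commanded pose from where the row before left it; what a row does not reach is not made up. A row lasts 1/8 s, in which the tool goes at most 62.5 mm and 10.7 degrees, less where a joint would pass 70% of its speed; a pose out of reach is approached as far as the arm can. A call with a number of a shift or a turn outside -1 to 1 is refused whole. A call with a gripper value outside its range is refused whole. OPENING is the opening, from 0 (shut) to 1 (fully open), set as the call begins (- or left out, the last holds). The fingers move at their own pace and stop on an object; FORCE is the grip in N (left out, the last holds). Time passes only in rows, so rows that do not move let the fingers close. It gives the time, the measured TCP pose, the force, the opening and the grip force at its end, in the units of the state.
- telemetry.state(): the state, without advancing time (a new reading comes with each control period).
- eyes.grab_frame(name): name is "scene" or "top"; returns the picture (400x640x3 uint8, red, green, blue); there is no depth.
- eyes.calibration(name): a dict with "camera_matrix" (3x3 intrinsics, pixels), "k1" (the pictures are not rectified: a ray, as slopes to the right and down, at radius r is drawn at 1 + k1 r^2 times it, then the intrinsics apply), "world_from_camera" (4x4, takes a point from camera to world coordinates). Camera axes: x right, y down, z forward; pixel columns grow to the right and rows downward; lengths in mm; the calibration is good to about 2 mm. A picture is of the moment at which its call begins. calibration takes no time and is no camera call.
- ticket.job_done(): hands the job in; it is judged then, once.
The state is a dict: "time_s": time; "qpos": joint angles; "qvel": joint speeds; "effort": joint torques, N m; "ee_pos": TCP position; "ee_rot": TCP orientation; "force": force on the tool from outside, world axes, zero at the start; "torque": the same for the moment, N m; "gripper_width": finger opening in mm; "gripper_force": force on a finger pad.
Only numpy, scipy, OpenCV 4.12 (cv2) and the standard library are available. Lean on these libraries where they do the work, as an engineer would, in place of code of your own. Each camera call takes 0.05 s, during which the arm holds its last target. There are 200 camera calls.

## Working session

There is one attempt and no reset: what is moved stays moved. The work goes in short steps, Python scripts to look and compute and a shell command to move; the robot and the scene stay as the last step left them, time stands still between calls to the robot, and variables do not carry over. Pictures are saved under pics/ and viewed, at most 14 in all, crops included, and the job is handed in when it is done.

```bash
mkdir -p pics
cat > h.py <<'E'
import numpy as np, cv2
from workcell import telemetry, eyes
def shot(n,f):
    im=eyes.grab_frame(n); cv2.imwrite(f'pics/{f}.png',im[:,:,::-1]); return im
def cal(n):
    c=eyes.calibration(n); return np.array(c['camera_matrix'],float),c['k1'],np.array(c['world_from_camera'],float)
def ray(n,u,v):
    K,k,T=cal(n); d=np.linalg.solve(K,[u,v,1.])[:2]; s=d.copy()
    for _ in range(20): s=d/(1+k*(s@s))
    return T[:3,3],T[:3,:3]@np.array([s[0],s[1],1])
def onz(n,u,v,z):
    o,d=ray(n,u,v); return (o+d*(z-o[2])/d[2]).round(1)
def proj(n,p):
    K,k,T=cal(n); c=T[:3,:3].T@(np.array(p,float)-T[:3,3]); s=c[:2]/c[2]; s=s*(1+k*(s@s)); return (K@[s[0],s[1],1])[:2].round(1)
def st():
    s=telemetry.state(); print({k:np.round(s[k],2).tolist() for k in ('time_s','qpos','ee_pos','ee_rot','force','gripper_width','gripper_force')})
E
python3 - <<'E'
from h import *
for n in('scene','top'):
    shot(n,n+'0'); K,k,T=cal(n); print(n,K.round(1).tolist(),k,T.round(3).tolist())
st()
E
```

```text
scene [[441.9, 0.0, 320.7], [0.0, 441.9, 200.4], [0.0, 0.0, 1.0]] -0.017064241037282442 [[-0.417, 0.609, -0.674, 1486.22], [0.909, 0.296, -0.295, 304.409], [0.02, -0.736, -0.677, 1071.472], [0.0, 0.0, 0.0, 1.0]]
top [[450.4, 0.0, 318.1], [0.0, 450.4, 204.5], [0.0, 0.0, 1.0]] -0.03791823611234774 [[0.011, -0.998, 0.06, 446.142], [-1.0, -0.011, -0.009, -132.393], [0.01, -0.06, -0.998, 1443.202], [0.0, 0.0, 0.0, 1.0]]
{'time_s': 0.1, 'qpos': [-65.2, 18.35, 89.7, -0.0, 72.04, -1.15], 'ee_pos': [251.37, -516.67, 221.2], 'ee_rot': [-179.91, -0.0, 25.94], 'force': [-0.2, -0.05, -0.19], 'gripper_width': 91.2, 'gripper_force': 0.0}
```

View pics/top0.png

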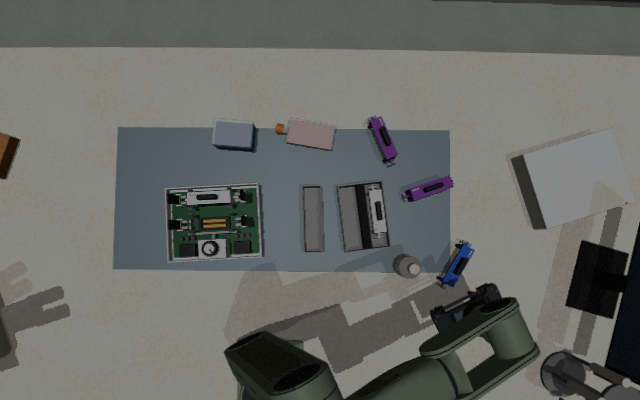

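View pics/scene0.png

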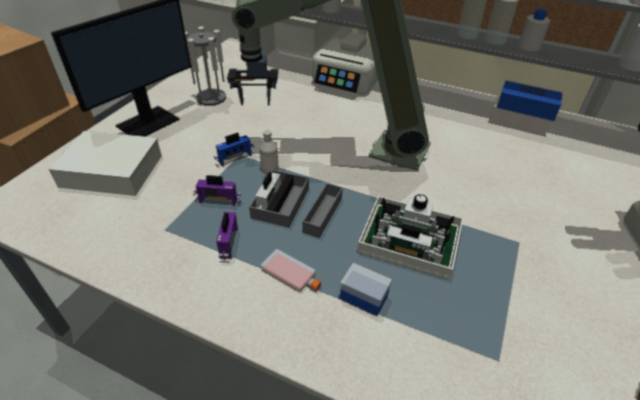

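The top view shows the unit at (214,222) with the knob at (210,249), and the old board in bay B at (209,198). The tray is at (313,218). The carrier is at (363,216) with one new board in its right slot at (377,211). I'll zoom in to measure.

Run:
```python
from h import *
a=cv2.imread('pics/top0.png')
l=cv2.resize(a[175:270,158:268],None,fx=5,fy=5,interpolation=cv2.INTER_CUBIC)
r=cv2.resize(a[175:270,295:395],None,fx=5,fy=5,interpolation=cv2.INTER_CUBIC)
cv2.imwrite('pics/c1.png',l[:, :550]);cv2.imwrite('pics/c2.png',r)
s=cv2.imread('pics/scene0.png');cv2.imwrite('pics/c3.png',cv2.resize(s[180:280,240:470],None,fx=3.4,fy=3.4,interpolation=cv2.INTER_CUBIC))
```

```text
(no output)
```

View pics/c1.png

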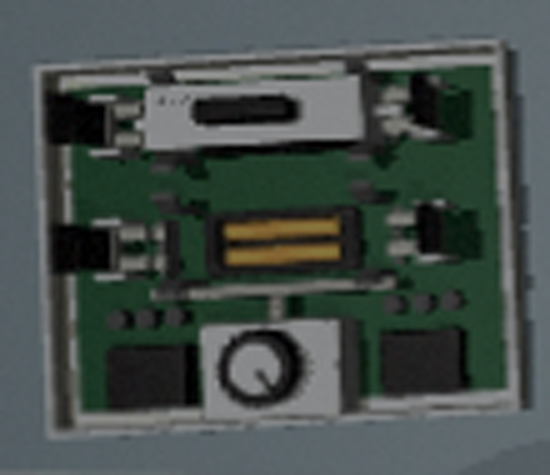

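View pics/c2.png

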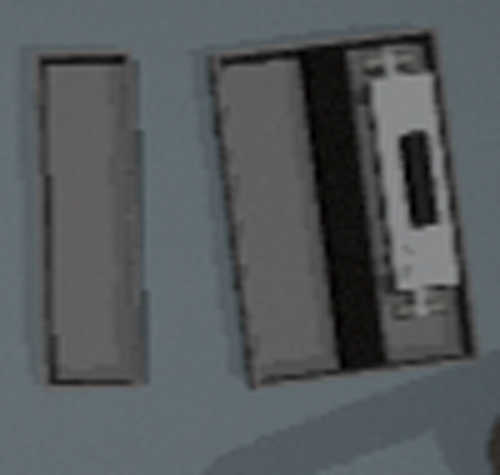

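View pics/c3.png

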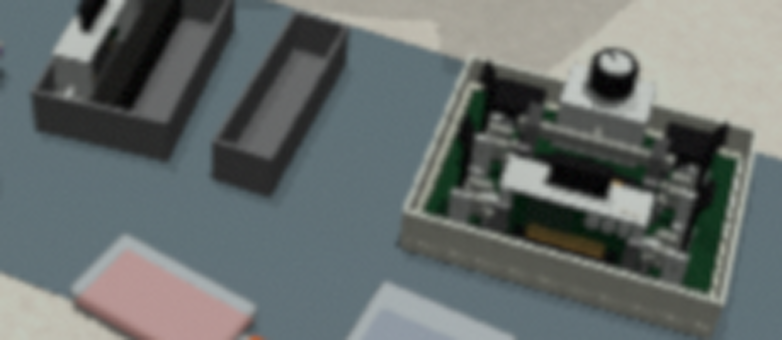

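c1 shows the knob top at crop (262,368), the old board's handle in bay B at (246,108), and empty bay A contacts at (285,243). c2 shows the new board's handle at (420,180), in the carrier's right slot. c3 agrees with this.

Run:
```python
from h import *
a=cv2.imread('pics/top0.png'); g=cv2.cvtColor(a,cv2.COLOR_BGR2GRAY)
def cent(mask,box):
    x0,y0,x1,y1=box; n,l,s,c=cv2.connectedComponentsWithStats(mask[y0:y1,x0:x1].astype(np.uint8))
    i=1+s[1:,4].argmax(); pts=np.argwhere(l==i)[:,::-1].astype(np.float32)
    r=cv2.minAreaRect(pts); return c[i]+[x0,y0],s[i,4],(np.array(r[0])+[x0,y0]).round(2),np.round(r[1],1),round(r[2],1)
crop=lambda x,y,ox:(ox+x/5-.4,175+y/5-.4)
def show(n,uv,z): print(n,np.round(uv,2),onz('top',*uv,z))
c=cent(g<60,(192,190,222,203)); print(c); show('oldhandle',c[0],134)
c=cent(g>110,(185,187,233,207)); print(c); show('oldplate',c[2],100)
c=cent(g<60,(372,198,386,224)); print(c); show('newhandle',c[0],118)
c=cent(g>110,(367,187,390,234)); print(c); show('newplate',c[2],84)
c=cent(g>110,(200,243,220,257)); print(c)
show('knob',crop(258,368,158),123)
for p in [(35,68),(505,40),(522,408),(50,437),(495,65)]: show('unit rim',crop(*p,158),54)
for p in [(38,55),(133,55),(145,383),(45,383)]: show('tray rim',crop(*p,295),55)
for p in [(212,55),(437,30),(475,355),(250,385)]: show('carrier rim',crop(*p,295),55)
for n,p,z in [('bl',(50,120),140),('br',(437,100),140),('al',(52,248),140),('ar',(448,235),140)]: show(n,crop(*p,158),z)
```

```text
(array([207.05357143, 196.71428571]), np.int32(112), array([207. , 196.5]), array([ 5., 20.]), 90.0)
oldhandle [207.05 196.71] [544.1 179.4 134. ]
(array([208.25630252, 195.79411765]), np.int32(476), array([207.03, 195.55]), array([15.4, 44.5]), 86.8)
oldplate [207.03 195.55] [550.2 187.7 100. ]
(array([378.19191919, 210.22222222]), np.int32(99), array([378.21, 210.16]), array([18.2,  5.3]), 82.9)
newhandle [378.19 210.22] [ 511.1 -322.2  118. ]
(array([376.96388889, 210.84444444]), np.int32(360), array([377.25, 209.77]), array([46.5, 11.5]), 82.5)
newplate [377.25 209.77] [ 514.1 -324.2   84. ]
(array([208.18181818, 248.07575758]), np.int32(66), array([208.25, 248.25]), array([9.2, 8.5]), 45.0)
knob [209.2 248.2] [394.3 172.  123. ]
unit rim [164.6 188.2] [575.2 331.2  54. ]
unit rim [258.6 182.6] [595.7  39.8  54. ]
unit rim [262.  256.2] [369.   25.2  54. ]
unit rim [167.6 262. ] [347.8 315.1  54. ]
unit rim [256.6 187.6] [580.1  45.7  54. ]
tray rim [302.2 185.6] [587.8 -95.4  55. ]
tray rim [321.2 185.6] [ 588.5 -154.2   55. ]
tray rim [323.6 251.2] [ 386.3 -163.7   55. ]
tray rim [303.6 251.2] [ 385.7 -102.3   55. ]
carrier rim [337.  185.6] [ 589.1 -203.2   55. ]
carrier rim [382.  180.6] [ 606.3 -342.9   55. ]
carrier rim [389.6 245.6] [ 405.5 -366.8   55. ]
carrier rim [344.6 251.6] [ 385.8 -228.2   55. ]
bl [167.6 198.6] [536.9 292.8 140. ]
br [245.  194.6] [551.1  67.9 140. ]
al [168.  224.2] [462.7 289.4 140. ]
ar [247.2 221.6] [472.9  60.  140. ]
```

Geometry from this view:

| Item | Position (mm) | Yaw |
|---|---|---|
| Unit origin | (481.9, 178.5) | 4.1° |
| Knob | (394, 172) | – |
| Bay B | (545.7, 183) | – |
| Tray | (487, -129) | long axis 2.3° |
| New board | (~512, -323) | ~7.5° |

All levers are inward. I'll start with the knob.

```bash
python3 -m crank '[{"dx":0.0127,"dy":0.0615},{"dx":0.0127,"dy":0.0615},{"dx":0.0127,"dy":0.0615},{"dx":0.0127,"dy":0.0615},{"dx":0.0127,"dy":0.0615},{"dx":0.0127,"dy":0.0615},{"dx":0.0127,"dy":0.0615}]' 1 30
python3 -m crank '[{"dx":0.0127,"dy":0.0615},{"dx":0.0127,"dy":0.0615},{"dx":0.0127,"dy":0.0615},{"dx":0.0127,"dy":0.0615},{"dx":0.0127,"dy":0.0615},{"dx":0.0127,"dy":0.0615},{"dx":0.0127,"dy":0.0615},{},{}]'
python3 - <<'E'
from h import *
st(); shot('scene','s1')
a=cv2.imread('pics/s1.png'); cv2.imwrite('pics/s1c.png',cv2.resize(a[120:290,330:490],None,fx=3.5,fy=3.5))
E
```

```text
{'time_s': 0.1, 'qpos': [-65.2, 18.35, 89.7, -0.0, 72.04, -1.15], 'ee_pos': [251.37, -516.67, 221.2], 'ee_rot': [-179.91, -0.0, 25.94], 'force': [-0.2, -0.05, -0.19], 'gripper_width': 91.2, 'gripper_force': 0.0}validation failed for argument at $[0]...
validation failed for argument at $[0]...
```

View pics/s1c.png

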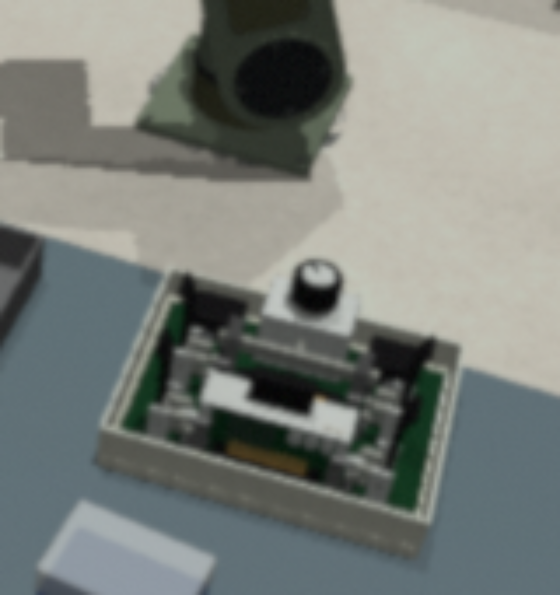

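The picture shows the same scene: the rows were refused, probably because each needs all four keys. I'll retry with full rows and check bay B by projecting it into the scene view.

```bash
python3 - <<'E'
from h import *
for n,p in [('B plate',(545.7,183.1,100)),('A plate',(469.9,177.6,100)),('B handle top',(545.7,183.1,134))]:
    u=proj('scene',p); print(n,u,(u-[330,120])*3.5)
E
python3 -m crank '[{"dx":0.0127,"dy":0.0615,"dz":0,"yaw":0},{"dx":0.0127,"dy":0.0615,"dz":0,"yaw":0},{"dx":0.0127,"dy":0.0615,"dz":0,"yaw":0},{"dx":0.0127,"dy":0.0615,"dz":0,"yaw":0},{"dx":0.0127,"dy":0.0615,"dz":0,"yaw":0},{"dx":0.0127,"dy":0.0615,"dz":0,"yaw":0},{"dx":0.0127,"dy":0.0615,"dz":0,"yaw":0}]' 1 30
```

```text
B plate [408.1 235.6] [273.35 404.6 ]
A plate [413.3 219. ] [291.55 346.5 ]
B handle top [409.9 227.8] [279.65 377.3 ]
time_s: 1.02
ee_pos: [322.6, -171.1, 221.9]
ee_rot: [180.0, -0.0, 25.9]
force: [0.8, -0.0, -1.4]
gripper_width: 91.4
gripper_force: 0.0
```

The old board is confirmed in bay B, and full rows work.

```bash
python3 -m crank '[{"dx":0.0127,"dy":0.0615,"dz":0,"yaw":0},{"dx":0.0127,"dy":0.0615,"dz":0,"yaw":0},{"dx":0.0127,"dy":0.0615,"dz":0,"yaw":0},{"dx":0.0127,"dy":0.0615,"dz":0,"yaw":0},{"dx":0.0127,"dy":0.0615,"dz":0,"yaw":0},{"dx":0.0127,"dy":0.0615,"dz":0,"yaw":0},{"dx":0.0127,"dy":0.0615,"dz":0,"yaw":0},{"dx":0,"dy":0,"dz":0,"yaw":0},{"dx":0,"dy":0,"dz":0,"yaw":0}]'
python3 -m crank '[{"dx":0,"dy":0,"dz":-0.03,"yaw":0},{"dx":0,"dy":0,"dz":-0.03,"yaw":0},{"dx":0,"dy":0,"dz":-0.03,"yaw":0},{"dx":0,"dy":0,"dz":-0.03,"yaw":0},{"dx":0,"dy":0,"dz":-0.03,"yaw":0},{"dx":0,"dy":0,"dz":0,"yaw":0},{"dx":0,"dy":0,"dz":0,"yaw":0}]'
python3 -m crank '[{"dx":0,"dy":0,"dz":0,"yaw":0},{"dx":0,"dy":0,"dz":0,"yaw":0},{"dx":0,"dy":0,"dz":0,"yaw":0},{"dx":0,"dy":0,"dz":0,"yaw":0},{"dx":0,"dy":0,"dz":0,"yaw":0},{"dx":0,"dy":0,"dz":0,"yaw":0}]' 0 40
```

```text
time_s: 2.15
ee_pos: [393.3, 171.2, 221.6]
ee_rot: [180.0, 0.1, 26.0]
force: [0.2, -0.1, 0.7]
gripper_width: 91.2
gripper_force: 0.0
time_s: 3.02
ee_pos: [394.4, 171.2, 102.8]
ee_rot: [180.0, -0.1, 25.9]
force: [0.1, 0.3, -0.1]
gripper_width: 91.2
gripper_force: 0.0
time_s: 3.78
ee_pos: [392.9, 173.5, 102.1]
ee_rot: [-179.8, 0.0, 25.8]
force: [-4.3, 7.8, 2.2]
gripper_width: 43.5
gripper_force: 40.0
```

```bash
python3 -m crank '[{"dx":-0.0012,"dy":0.0026,"dz":0,"yaw":0},{"dx":0,"dy":0,"dz":0,"yaw":1},{"dx":0,"dy":0,"dz":0,"yaw":1},{"dx":0,"dy":0,"dz":0,"yaw":1},{"dx":0,"dy":0,"dz":0,"yaw":1},{"dx":0,"dy":0,"dz":0,"yaw":1},{"dx":0,"dy":0,"dz":0,"yaw":1},{"dx":0,"dy":0,"dz":0,"yaw":1},{"dx":0,"dy":0,"dz":0,"yaw":1},{"dx":0,"dy":0,"dz":0,"yaw":0}]'
python3 -m crank '[{"dx":0,"dy":0,"dz":0,"yaw":1},{"dx":0,"dy":0,"dz":0,"yaw":1},{"dx":0,"dy":0,"dz":0,"yaw":1},{"dx":0,"dy":0,"dz":0,"yaw":1},{"dx":0,"dy":0,"dz":0,"yaw":1},{"dx":0,"dy":0,"dz":0,"yaw":1},{"dx":0,"dy":0,"dz":0,"yaw":1},{"dx":0,"dy":0,"dz":0,"yaw":0}]'
python3 -m crank '[{"dx":0,"dy":0,"dz":0,"yaw":1},{"dx":0,"dy":0,"dz":0,"yaw":1},{"dx":0,"dy":0,"dz":0,"yaw":1},{"dx":0,"dy":0,"dz":0,"yaw":1},{"dx":0,"dy":0,"dz":0,"yaw":1},{"dx":0,"dy":0,"dz":0,"yaw":1},{"dx":0,"dy":0,"dz":0,"yaw":0},{"dx":0,"dy":0,"dz":0,"yaw":0}]'
```

```text
time_s: 5.03
ee_pos: [393.4, 173.2, 102.1]
ee_rot: [179.9, 0.0, 65.9]
force: [2.5, -3.9, 1.7]
gripper_width: 43.5
gripper_force: 40.0
time_s: 6.02
ee_pos: [394.2, 173.2, 102.2]
ee_rot: [179.8, 0.1, 100.9]
force: [3.5, -4.2, -1.0]
gripper_width: 43.6
gripper_force: 40.0
time_s: 7.02
ee_pos: [394.7, 173.5, 102.1]
ee_rot: [179.8, 0.2, 130.9]
force: [4.8, -3.1, -2.2]
gripper_width: 43.2
gripper_force: 40.0
```

```bash
python3 -m crank '[{"dx":0,"dy":0,"dz":0,"yaw":0},{"dx":0,"dy":0,"dz":0,"yaw":0},{"dx":0,"dy":0,"dz":0.025,"yaw":0},{"dx":0,"dy":0,"dz":0.025,"yaw":0},{"dx":0,"dy":0,"dz":0.025,"yaw":0},{"dx":0,"dy":0,"dz":0,"yaw":0}]' 1 30
python3 -m crank '[{"dx":0.046,"dy":0.0272,"dz":0,"yaw":-1},{"dx":0.046,"dy":0.0272,"dz":0,"yaw":-1},{"dx":0.046,"dy":0.0272,"dz":0,"yaw":-1},{"dx":0.046,"dy":0.0272,"dz":0,"yaw":-1},{"dx":0,"dy":0,"dz":0,"yaw":-1},{"dx":0,"dy":0,"dz":0,"yaw":-1},{"dx":0,"dy":0,"dz":0,"yaw":-1},{"dx":0,"dy":0,"dz":0,"yaw":-0.38},{"dx":0,"dy":0,"dz":0,"yaw":0}]' 0 30
python3 -m crank '[{"dx":0,"dy":0,"dz":-0.0275,"yaw":0},{"dx":0,"dy":0,"dz":-0.0275,"yaw":0},{"dx":0,"dy":0,"dz":0,"yaw":0},{"dx":0,"dy":0,"dz":0,"yaw":0}]'
python3 - <<'E'
from h import *
shot('top','t2');shot('scene','s2')
a=cv2.imread('pics/t2.png')[150:290,140:320];b=cv2.imread('pics/s2.png')[150:290,330:490]
cv2.imwrite('pics/ts2.png',np.hstack([cv2.resize(x,None,fx=2.3,fy=2.3,interpolation=cv2.INTER_CUBIC) for x in(a,b)]))
E
```

```text
time_s: 7.78
ee_pos: [393.5, 174.3, 163.0]
ee_rot: [179.8, 0.0, 130.9]
force: [-0.3, -0.3, -0.7]
gripper_width: 91.3
gripper_force: 0.0
time_s: 8.9
ee_pos: [539.7, 260.8, 161.2]
ee_rot: [-179.9, 0.0, 94.1]
force: [-0.2, -0.5, -0.0]
gripper_width: 4.0
gripper_force: 0.0
time_s: 9.4
ee_pos: [540.5, 261.1, 118.6]
ee_rot: [179.9, -0.0, 94.1]
force: [0.1, -0.7, 0.1]
gripper_width: 0.3
gripper_force: 0.0
```

View pics/ts2.png

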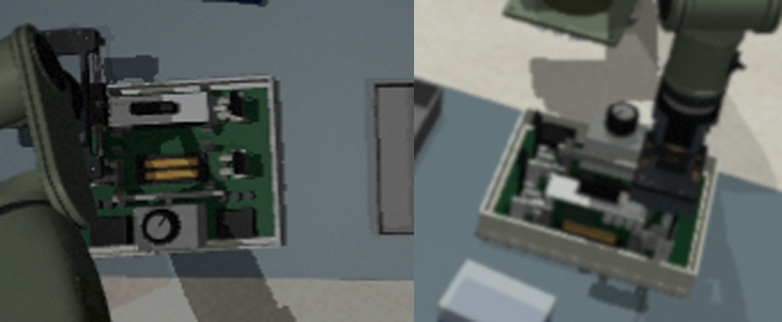

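The top view shows the index line turned, and the closed fingers between board and lever BL at (95,110). Pushing BL outward now.

```bash
python3 -m crank '[{"dx":-0.0005,"dy":0.0075,"dz":0,"yaw":0},{"dx":-0.0005,"dy":0.0075,"dz":0,"yaw":0},{"dx":-0.0005,"dy":0.0075,"dz":-0.003,"yaw":0},{"dx":-0.0005,"dy":0.0075,"dz":-0.003,"yaw":0}]'
python3 -m crank '[{"dx":-0.0005,"dy":0.0075,"dz":-0.003,"yaw":0},{"dx":-0.0005,"dy":0.0075,"dz":-0.003,"yaw":0},{"dx":-0.0005,"dy":0.0065,"dz":-0.003,"yaw":0},{"dx":-0.0005,"dy":0.005,"dz":-0.002,"yaw":0}]'
python3 -m crank '[{"dx":-0.0002,"dy":0.0035,"dz":0,"yaw":0},{"dx":0,"dy":0,"dz":0,"yaw":0}]'
```

```text
time_s: 10.0
ee_pos: [538.7, 285.5, 113.5]
ee_rot: [179.9, -0.0, 94.0]
force: [-0.3, -2.0, 2.5]
gripper_width: 0.6
gripper_force: 1.8
time_s: 10.5
ee_pos: [536.3, 306.2, 103.8]
ee_rot: [-179.9, 0.0, 94.1]
force: [1.2, -3.5, 1.9]
gripper_width: 0.6
gripper_force: 1.5
time_s: 10.75
ee_pos: [536.2, 308.1, 104.2]
ee_rot: [-179.9, 0.1, 94.1]
force: [0.1, -5.0, 0.7]
gripper_width: 0.6
gripper_force: 2.4
```

```bash
python3 -m crank '[{"dx":-0.0002,"dy":0.0035,"dz":0,"yaw":0},{"dx":0,"dy":0,"dz":0,"yaw":0}]'
python3 -m crank '[{"dx":-0.0002,"dy":0.0035,"dz":0,"yaw":0},{"dx":0,"dy":0,"dz":0,"yaw":0}]'
```

```text
time_s: 11.0
ee_pos: [536.2, 308.9, 104.4]
ee_rot: [-179.9, 0.3, 94.1]
force: [-0.0, -10.7, 2.9]
gripper_width: 0.4
gripper_force: 5.0
time_s: 11.25
ee_pos: [536.1, 309.4, 104.4]
ee_rot: [-179.9, 0.6, 94.1]
force: [1.3, -16.7, 4.9]
gripper_width: 0.1
gripper_force: 7.7
```

Lever BL is at its stop. Next is lever BR.

```bash
python3 -m crank '[{"dx":0,"dy":-0.01,"dz":0,"yaw":0},{"dx":0,"dy":0,"dz":0.03,"yaw":0},{"dx":0,"dy":0,"dz":0.03,"yaw":0},{"dx":0,"dy":0,"dz":0.03,"yaw":0},{"dx":0.0046,"dy":-0.0622,"dz":0,"yaw":0},{"dx":0.0046,"dy":-0.0622,"dz":0,"yaw":0},{"dx":0.0046,"dy":-0.0622,"dz":0,"yaw":0},{"dx":0.0046,"dy":-0.0622,"dz":0,"yaw":0},{"dx":0,"dy":0,"dz":0,"yaw":0},{"dx":0,"dy":0,"dz":0,"yaw":0}]'
python3 - <<'E'
from h import *
shot('top','t3');shot('scene','s3')
a=cv2.imread('pics/t3.png')[150:290,140:320];b=cv2.imread('pics/s3.png')[150:290,330:490]
cv2.imwrite('pics/ts3.png',np.hstack([cv2.resize(x,None,fx=2.3,fy=2.3,interpolation=cv2.INTER_CUBIC) for x in(a,b)]))
E
python3 -m crank '[{"dx":0,"dy":0,"dz":-0.03,"yaw":0},{"dx":0,"dy":0,"dz":-0.03,"yaw":0},{"dx":0,"dy":0,"dz":-0.013,"yaw":0},{"dx":0,"dy":0,"dz":0,"yaw":0},{"dx":0,"dy":0,"dz":0,"yaw":0}]'
```

```text
time_s: 12.5
ee_pos: [551.3, 108.4, 176.5]
ee_rot: [180.0, -0.1, 94.0]
force: [0.4, 1.6, 0.6]
gripper_width: 0.5
gripper_force: 0.0
time_s: 13.22
ee_pos: [551.8, 107.9, 118.8]
ee_rot: [179.9, -0.0, 94.1]
force: [0.3, 0.2, -0.2]
gripper_width: 0.6
gripper_force: 0.0
```

View pics/ts3.png

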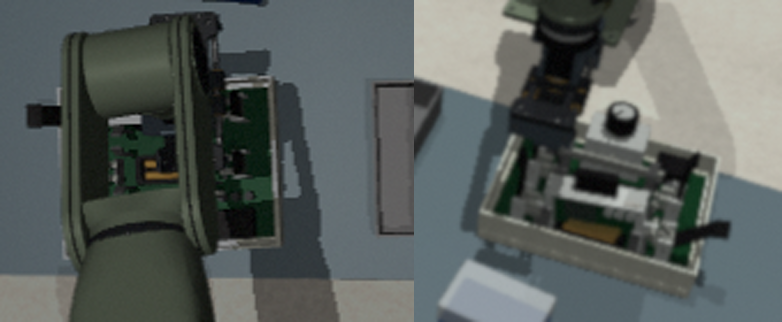

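Lever BL is outward (scene crop (710,232)) and the board is tilted up at that end. Pushing BR outward.

```bash
python3 -m crank '[{"dx":0.0005,"dy":-0.0075,"dz":0,"yaw":0},{"dx":0.0005,"dy":-0.0075,"dz":0,"yaw":0},{"dx":0.0005,"dy":-0.0075,"dz":-0.003,"yaw":0},{"dx":0.0005,"dy":-0.0075,"dz":-0.003,"yaw":0}]'
python3 -m crank '[{"dx":0.0005,"dy":-0.0075,"dz":-0.003,"yaw":0},{"dx":0.0005,"dy":-0.0075,"dz":-0.003,"yaw":0},{"dx":0.0005,"dy":-0.0065,"dz":-0.003,"yaw":0},{"dx":0.0005,"dy":-0.005,"dz":-0.002,"yaw":0}]'
python3 -m crank '[{"dx":0.0002,"dy":-0.0055,"dz":0,"yaw":0},{"dx":0,"dy":0,"dz":0,"yaw":0}]'
python3 -m crank '[{"dx":0.0002,"dy":-0.0035,"dz":0,"yaw":0},{"dx":0,"dy":0,"dz":0,"yaw":0}]'
```

```text
time_s: 13.72
ee_pos: [553.2, 83.0, 113.6]
ee_rot: [179.9, -0.0, 94.0]
force: [0.8, 2.0, 2.5]
gripper_width: 0.6
gripper_force: 1.7
time_s: 14.22
ee_pos: [553.7, 61.8, 103.9]
ee_rot: [-179.9, 0.0, 94.0]
force: [-0.1, 4.8, 1.0]
gripper_width: 0.6
gripper_force: 1.6
time_s: 14.48
ee_pos: [554.0, 59.8, 104.7]
ee_rot: [-180.0, -0.3, 93.9]
force: [-1.0, 10.2, 3.7]
gripper_width: 0.3
gripper_force: 4.9
time_s: 14.72
ee_pos: [554.2, 59.0, 105.0]
ee_rot: [180.0, -0.5, 93.9]
force: [-2.6, 16.3, 5.7]
gripper_width: 0.5
gripper_force: 7.7
```

```bash
python3 -m crank '[{"dx":0,"dy":0.01,"dz":0,"yaw":0},{"dx":0,"dy":0,"dz":0.04,"yaw":0},{"dx":0,"dy":0,"dz":0.04,"yaw":0},{"dx":0,"dy":0,"dz":0.04,"yaw":0},{"dx":-0.0037,"dy":0.0505,"dz":0,"yaw":0},{"dx":-0.0037,"dy":0.0505,"dz":0,"yaw":0},{"dx":-0.0037,"dy":0.0505,"dz":0,"yaw":0},{"dx":0,"dy":0,"dz":0,"yaw":0},{"dx":0,"dy":0,"dz":0,"yaw":0},{"dx":0,"dy":0,"dz":0,"yaw":0}]' 1 40
python3 - <<'E'
from h import *
shot('top','t4');shot('scene','s4')
a=cv2.imread('pics/t4.png')[150:290,140:320];b=cv2.imread('pics/s4.png')[150:290,330:490]
cv2.imwrite('pics/ts4.png',np.hstack([cv2.resize(x,None,fx=2.3,fy=2.3,interpolation=cv2.INTER_CUBIC) for x in(a,b)]))
E
python3 -m crank '[{"dx":0,"dy":0,"dz":-0.03,"yaw":0},{"dx":0,"dy":0,"dz":-0.03,"yaw":0},{"dx":0,"dy":0,"dz":-0.023,"yaw":0},{"dx":0,"dy":0,"dz":0,"yaw":0},{"dx":0,"dy":0,"dz":0,"yaw":0}]'
```

```text
time_s: 15.98
ee_pos: [545.8, 182.8, 200.2]
ee_rot: [-180.0, 0.1, 94.0]
force: [0.6, -0.6, -0.5]
gripper_width: 91.1
gripper_force: 0.0
time_s: 16.7
ee_pos: [546.4, 184.0, 134.8]
ee_rot: [179.9, -0.0, 94.0]
force: [-0.6, -0.2, 0.4]
gripper_width: 91.4
gripper_force: 0.0
```

View pics/ts4.png

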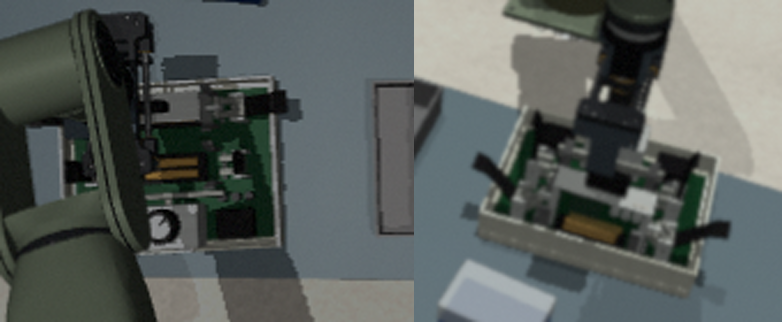

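Both B levers are outward and the board stands level on them. Gripping the handle.

```bash
python3 -m crank '[{"dx":0,"dy":0,"dz":0,"yaw":0},{"dx":0,"dy":0,"dz":0,"yaw":0},{"dx":0,"dy":0,"dz":0,"yaw":0},{"dx":0,"dy":0,"dz":0,"yaw":0},{"dx":0,"dy":0,"dz":0,"yaw":0},{"dx":0,"dy":0,"dz":0,"yaw":0},{"dx":0,"dy":0,"dz":0,"yaw":0}]' 0 45
python3 -m crank '[{"dx":0,"dy":0,"dz":0.01,"yaw":0},{"dx":0,"dy":0,"dz":0.01,"yaw":0},{"dx":0,"dy":0,"dz":0.01,"yaw":0},{"dx":0,"dy":0,"dz":0,"yaw":0}]'
```

```text
time_s: 17.58
ee_pos: [545.7, 184.2, 133.9]
ee_rot: [180.0, 0.0, 94.0]
force: [-0.2, 0.6, -0.5]
gripper_width: 23.9
gripper_force: 0.0
time_s: 18.08
ee_pos: [546.1, 184.5, 158.8]
ee_rot: [179.9, -0.0, 94.0]
force: [0.7, -0.2, -4.2]
gripper_width: 13.9
gripper_force: 45.0
```

```bash
python3 -m crank '[{"dx":0,"dy":0,"dz":0.023,"yaw":0},{"dx":0,"dy":0,"dz":0.023,"yaw":0},{"dx":0,"dy":0,"dz":0.023,"yaw":0},{"dx":0,"dy":0,"dz":0.023,"yaw":0},{"dx":0,"dy":0,"dz":0.023,"yaw":0},{"dx":0,"dy":0,"dz":0,"yaw":0},{"dx":0,"dy":0,"dz":0,"yaw":0}]'
python3 - <<'E'
from h import *
shot('top','t5');shot('scene','s5')
a=cv2.imread('pics/t5.png')[150:290,140:440];b=cv2.imread('pics/s5.png')[130:290,230:490]
cv2.imwrite('pics/ts5.png',np.vstack([cv2.resize(x,(600,int(600*x.shape[0]/x.shape[1]))) for x in(a,b)])[:600])
d=cv2.absdiff(cv2.imread('pics/t5.png'),cv2.imread('pics/top0.png')).max(2)
print('tray diff',(d[180:256,298:328]>40).sum(),'carrier',(d[178:256,333:395]>40).sum())
E
```

```text
time_s: 18.95
ee_pos: [545.2, 184.1, 248.9]
ee_rot: [-179.9, 0.0, 94.0]
force: [-0.6, 0.3, -3.8]
gripper_width: 14.2
gripper_force: 45.0
tray diff 0 carrier 0
```

View pics/ts5.png

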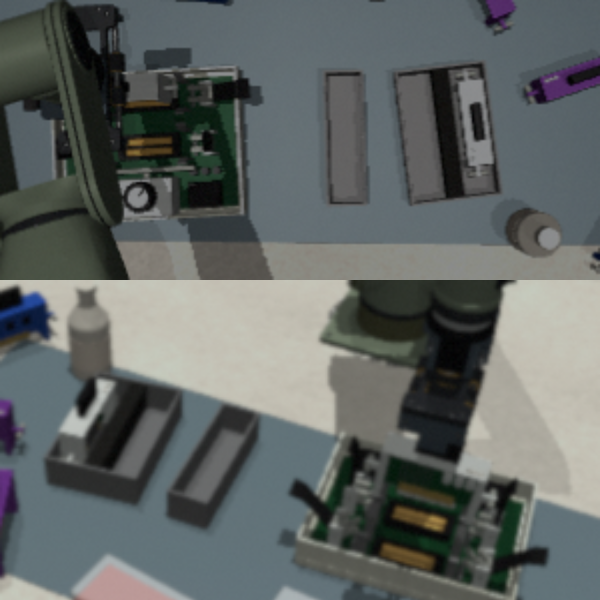

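The old board is lifted clear, and the tray and carrier haven't moved. I'll refine the tray pose with a mask.

```bash
cat > tray.py <<'E'
import sys
from h import *
def rect(f,box):
    a=cv2.imread(f).astype(int); x0,y0,x1,y1=box
    m=((a[:,:,0]-a[:,:,2])<14)[y0:y1,x0:x1].astype(np.uint8)
    n,l,s,c=cv2.connectedComponentsWithStats(cv2.morphologyEx(m,cv2.MORPH_CLOSE,np.ones((3,3))))
    i=1+s[1:,4].argmax(); q=(cv2.findContours((l==i).astype(np.uint8),cv2.RETR_EXTERNAL,cv2.CHAIN_APPROX_NONE)[0][0][:,0]+[x0,y0]).astype(float)
    w=np.array([onz('top',*p,55)[:2] for p in q],np.float32)
    r=cv2.minAreaRect(w); print(f,'area',s[i,4],'centre',np.round(r[0],1),'size',np.round(r[1],1),'ang',round(r[2],2))
if __name__=='__main__':
    rect(sys.argv[1],(294,175,331,262)); rect(sys.argv[1],(329,172,395,262))
E
python3 tray.py pics/t5.png
```

```text
pics/t5.png area 1641 centre [ 487.2 -123.5] size [213.7  77.6] ang 2.48
pics/t5.png area 3451 centre [ 497.  -281.6] size [216.  157.6] ang 7.65
```

Run:
```python
from h import *
a=cv2.imread('pics/t5.png')
for v in (200,218,240):
    print(v,[f"{u}:{tuple(int(x) for x in a[v,u])}" for u in range(297,328)])
for z,p in [(55,(303,218)),(55,(323,218)),(0,(303,218)),(0,(323,218))]: print(z,p,onz('top',*p,z))
```

```text
200 ['297:(116, 110, 100)', '298:(111, 106, 95)', '299:(102, 96, 87)', '300:(103, 99, 89)', '301:(101, 97, 92)', '302:(85, 85, 84)', '303:(56, 55, 57)', '304:(79, 79, 80)', '305:(99, 98, 99)', '306:(98, 97, 98)', '307:(97, 97, 98)', '308:(98, 98, 100)', '309:(97, 98, 99)', '310:(97, 97, 97)', '311:(98, 98, 99)', '312:(98, 98, 99)', '313:(97, 96, 98)', '314:(98, 99, 100)', '315:(99, 98, 100)', '316:(97, 98, 98)', '317:(94, 93, 93)', '318:(85, 84, 86)', '319:(80, 80, 81)', '320:(82, 83, 84)', '321:(88, 87, 88)', '322:(96, 91, 85)', '323:(113, 107, 96)', '324:(114, 109, 99)', '325:(113, 108, 98)', '326:(113, 108, 97)', '327:(114, 109, 98)']
218 ['297:(116, 112, 102)', '298:(117, 113, 103)', '299:(111, 107, 97)', '300:(103, 99, 90)', '301:(102, 99, 90)', '302:(100, 98, 95)', '303:(78, 78, 79)', '304:(43, 42, 43)', '305:(76, 75, 77)', '306:(99, 99, 101)', '307:(97, 97, 98)', '308:(98, 98, 99)', '309:(97, 96, 98)', '310:(98, 98, 99)', '311:(97, 97, 98)', '312:(99, 98, 99)', '313:(99, 98, 100)', '314:(98, 98, 99)', '315:(97, 98, 99)', '316:(96, 98, 99)', '317:(92, 92, 93)', '318:(86, 86, 88
[... 282 characters left out ...]
89)', '301:(102, 98, 89)', '302:(103, 100, 93)', '303:(92, 91, 89)', '304:(69, 70, 71)', '305:(76, 75, 76)', '306:(100, 100, 100)', '307:(97, 97, 99)', '308:(98, 98, 99)', '309:(97, 97, 99)', '310:(97, 97, 99)', '311:(98, 98, 99)', '312:(99, 99, 100)', '313:(98, 98, 99)', '314:(98, 98, 100)', '315:(98, 98, 100)', '316:(98, 98, 99)', '317:(93, 93, 95)', '318:(87, 86, 88)', '319:(86, 86, 88)', '320:(86, 85, 87)', '321:(84, 84, 85)', '322:(80, 78, 79)', '323:(74, 71, 67)', '324:(89, 85, 76)', '325:(115, 109, 98)', '326:(115, 110, 99)', '327:(114, 109, 99)']
55 (303, 218) [487.6 -99.2  55. ]
55 (323, 218) [ 488.3 -160.8   55. ]
0 (303, 218) [489.2 -97.8   0. ]
0 (323, 218) [ 489.9 -161.9    0. ]
```

```bash
sed -i 's/<14/<8/' tray.py
python3 -m crank '[{"dx":-0.0041,"dy":-0.0217,"dz":0,"yaw":-1},{"dx":-0.0041,"dy":-0.0217,"dz":0,"yaw":-1},{"dx":-0.0041,"dy":-0.0217,"dz":0,"yaw":-1},{"dx":-0.0041,"dy":-0.0217,"dz":0,"yaw":-1},{"dx":-0.0041,"dy":-0.0217,"dz":0,"yaw":-1},{"dx":-0.0041,"dy":-0.0217,"dz":0,"yaw":-1},{"dx":-0.0041,"dy":-0.0217,"dz":0,"yaw":-1},{"dx":-0.0041,"dy":-0.0217,"dz":0,"yaw":-1},{"dx":-0.0041,"dy":-0.0217,"dz":0,"yaw":-1}]'
python3 -m crank '[{"dx":-0.0041,"dy":-0.0217,"dz":0,"yaw":-1},{"dx":-0.0041,"dy":-0.0217,"dz":0,"yaw":-1},{"dx":-0.0041,"dy":-0.0217,"dz":0,"yaw":-1},{"dx":-0.0041,"dy":-0.0217,"dz":0,"yaw":-1},{"dx":-0.0041,"dy":-0.0217,"dz":0,"yaw":-1},{"dx":-0.0041,"dy":-0.0217,"dz":0,"yaw":-1},{"dx":-0.0041,"dy":-0.0217,"dz":0,"yaw":-1},{"dx":-0.0041,"dy":-0.0217,"dz":0,"yaw":-1},{"dx":-0.0041,"dy":-0.0217,"dz":0,"yaw":-1},{"dx":0,"dy":0,"dz":0,"yaw":-0.36}]'
python3 -m crank '[{"dx":0,"dy":0,"dz":-0.02,"yaw":0},{"dx":0,"dy":0,"dz":-0.03,"yaw":0},{"dx":0,"dy":0,"dz":-0.02,"yaw":0},{"dx":0,"dy":0,"dz":0,"yaw":0},{"dx":0,"dy":0,"dz":0,"yaw":0}]'
python3 - <<'E'
from h import *
shot('scene','s6');shot('top','t6')
b=cv2.imread('pics/s6.png')[110:250,220:400];a=cv2.imread('pics/t6.png')[150:290,230:410]
cv2.imwrite('pics/s6c.png',np.hstack([cv2.resize(x,None,fx=2.2,fy=2.2,interpolation=cv2.INTER_CUBIC) for x in (a,b)]))
E
```

```text
time_s: 20.18
ee_pos: [515.7, 27.4, 249.2]
ee_rot: [-179.9, 0.1, 48.9]
force: [0.1, 0.0, -3.7]
gripper_width: 13.7
gripper_force: 45.0
time_s: 21.42
ee_pos: [486.2, -128.9, 249.3]
ee_rot: [-180.0, 0.1, 2.1]
force: [-0.4, 0.3, -4.4]
gripper_width: 14.0
gripper_force: 45.0
time_s: 22.05
ee_pos: [487.2, -128.0, 194.5]
ee_rot: [180.0, -0.1, 2.3]
force: [0.3, -0.4, -3.9]
gripper_width: 13.5
gripper_force: 45.0
```

View pics/s6c.png

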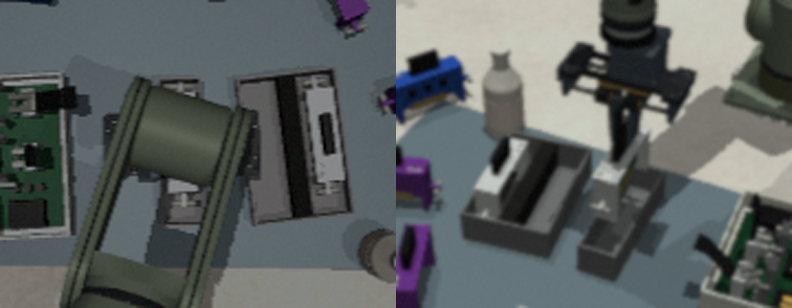

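The board is over the tray and aligned with it (scene crop (620,190)). Lowering.

```bash
python3 -m crank '[{"dx":0,"dy":0,"dz":-0.02,"yaw":0},{"dx":0,"dy":0,"dz":-0.02,"yaw":0},{"dx":0,"dy":0,"dz":-0.02,"yaw":0},{"dx":0,"dy":0,"dz":-0.02,"yaw":0},{"dx":0,"dy":0,"dz":-0.02,"yaw":0},{"dx":0,"dy":0,"dz":-0.005,"yaw":0},{"dx":0,"dy":0,"dz":0,"yaw":0}]'
python3 -m crank '[{"dx":0,"dy":0,"dz":-0.005,"yaw":0},{"dx":0,"dy":0,"dz":-0.005,"yaw":0},{"dx":0,"dy":0,"dz":0,"yaw":0}]'
python3 -m crank '[{"dx":0,"dy":0,"dz":-0.004,"yaw":0},{"dx":0,"dy":0,"dz":0,"yaw":0}]'
```

```text
time_s: 23.02
ee_pos: [487.3, -128.4, 111.2]
ee_rot: [180.0, -0.1, 2.2]
force: [0.9, -0.2, -3.5]
gripper_width: 13.5
gripper_force: 45.0
time_s: 23.4
ee_pos: [484.3, -128.9, 107.4]
ee_rot: [179.9, 0.2, 2.3]
force: [-16.4, -0.1, 35.5]
gripper_width: 14.1
gripper_force: 45.0
time_s: 23.65
ee_pos: [485.0, -129.0, 106.8]
ee_rot: [179.9, 0.0, 2.3]
force: [-21.0, 1.5, 52.6]
gripper_width: 13.6
gripper_force: 45.0
```

The board is on the tray floor; the grip was about 10 mm higher on the handle than planned. Easing off and releasing.

```bash
python3 -m crank '[{"dx":0,"dy":0,"dz":0.01,"yaw":0},{"dx":0,"dy":0,"dz":0,"yaw":0}]'
python3 -m crank '[{"dx":0,"dy":0,"dz":0,"yaw":0},{"dx":0,"dy":0,"dz":0,"yaw":0},{"dx":0,"dy":0,"dz":0,"yaw":0},{"dx":0,"dy":0,"dz":0.02,"yaw":0},{"dx":0,"dy":0,"dz":0.06,"yaw":0},{"dx":0,"dy":0,"dz":0.07,"yaw":0},{"dx":0,"dy":0,"dz":0,"yaw":0}]' 0.6
python3 -m crank '[{"dx":0,"dy":0.07,"dz":0,"yaw":0.4},{"dx":0,"dy":0.07,"dz":0,"yaw":0.4},{"dx":0,"dy":0.07,"dz":0,"yaw":0.3},{"dx":0,"dy":0,"dz":0,"yaw":0},{"dx":0,"dy":0,"dz":0,"yaw":0}]' 1
python3 - <<'E'
from h import *
shot('scene','s7');shot('top','t7')
b=cv2.imread('pics/s7.png')[130:250,220:380];a=cv2.imread('pics/t7.png')[165:285,280:410]
cv2.imwrite('pics/s7c.png',np.hstack([cv2.resize(x,None,fx=2.7,fy=2.7,interpolation=cv2.INTER_CUBIC) for x in (a,b)]))
a=cv2.imread('pics/t7.png'); g=cv2.cvtColor(a,cv2.COLOR_BGR2GRAY)
m=(g>110)[185:236,365:392].astype(np.uint8); n,l,s,c=cv2.connectedComponentsWithStats(m); i=1+s[1:,4].argmax()
q=np.argwhere(l==i)[:,::-1]+[365,185]; w=np.array([onz('top',*p,84)[:2] for p in q],np.float32); print('plate',cv2.minAreaRect(w))
m=(g<60)[196:226,372:387].astype(np.uint8); n,l,s,c=cv2.connectedComponentsWithStats(m); i=1+s[1:,4].argmax()
q=np.argwhere(l==i)[:,::-1]+[372,196]; w=np.array([onz('top',*p,118)[:2] for p in q],np.float32); print('handle',cv2.minAreaRect(w),w.mean(0))
E
python3 tray.py pics/t7.png
```

```text
time_s: 23.9
ee_pos: [487.7, -128.5, 107.7]
ee_rot: [179.9, -0.2, 2.2]
force: [-0.1, -0.5, -4.2]
gripper_width: 13.8
gripper_force: 45.0
time_s: 24.78
ee_pos: [489.5, -129.0, 231.2]
ee_rot: [179.8, -0.6, 2.2]
force: [-0.3, -0.5, -0.0]
gripper_width: 55.1
gripper_force: 0.0
time_s: 25.4
ee_pos: [486.3, 39.4, 225.9]
ee_rot: [180.0, 0.1, 7.8]
force: [-0.2, 0.3, 0.1]
gripper_width: 91.0
gripper_force: 0.0
plate ((512.745849609375, -324.48577880859375), (149.7659454345703, 34.740665435791016), 7.538557529449463)
handle ((511.2570495605469, -322.2220153808594), (53.81100845336914, 15.82938289642334), 7.2444963455200195) [ 511.06763 -322.19165]
pics/t7.png area 1416 centre [ 485.1 -123.1] size [211.   63.7] ang 2.32
pics/t7.png area 3196 centre [ 496.1 -285.7] size [210.9 145.3] ang 7.68
```

View pics/s7c.png

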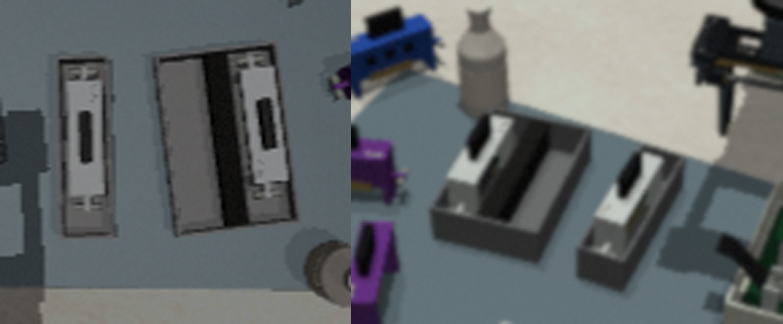

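The old board stands upright in the tray (crop (85,135)). The new board's handle is at (511.2, -322.2), yaw 7.4°. Going for it.

```bash
python3 -m crank '[{"dx":0.0038,"dy":-0.0566,"dz":0,"yaw":0},{"dx":0.0038,"dy":-0.0566,"dz":0,"yaw":0},{"dx":0.0038,"dy":-0.0566,"dz":0,"yaw":0},{"dx":0.0038,"dy":-0.0566,"dz":0,"yaw":0},{"dx":0.0038,"dy":-0.0566,"dz":0,"yaw":0},{"dx":0.0038,"dy":-0.0566,"dz":0,"yaw":0},{"dx":0.0038,"dy":-0.0566,"dz":0,"yaw":0},{"dx":0.0038,"dy":-0.0566,"dz":0,"yaw":-0.06},{"dx":0,"dy":0,"dz":0,"yaw":0},{"dx":0,"dy":0,"dz":0,"yaw":0}]' 0.6 45
python3 -m crank '[{"dx":0,"dy":0,"dz":-0.04,"yaw":0},{"dx":0,"dy":0,"dz":-0.05,"yaw":0},{"dx":0,"dy":0,"dz":-0.03,"yaw":0},{"dx":0,"dy":0,"dz":-0.02,"yaw":0},{"dx":0,"dy":0,"dz":-0.0215,"yaw":0},{"dx":0,"dy":0,"dz":0,"yaw":0},{"dx":0,"dy":0,"dz":0,"yaw":0}]'
python3 -m crank '[{"dx":0,"dy":0,"dz":0,"yaw":0},{"dx":0,"dy":0,"dz":0,"yaw":0},{"dx":0,"dy":0,"dz":0,"yaw":0},{"dx":0,"dy":0,"dz":0,"yaw":0},{"dx":0,"dy":0,"dz":0,"yaw":0},{"dx":0,"dy":0,"dz":0,"yaw":0},{"dx":0,"dy":0,"dz":0,"yaw":0},{"dx":0,"dy":0,"dz":0,"yaw":0}]' 0 45
```

```text
time_s: 26.75
ee_pos: [510.1, -323.0, 226.3]
ee_rot: [-179.9, 0.0, 7.3]
force: [-0.0, 0.6, -0.4]
gripper_width: 54.6
gripper_force: 0.0
time_s: 27.62
ee_pos: [511.5, -322.8, 98.4]
ee_rot: [179.9, -0.1, 7.4]
force: [0.4, -1.7, -0.2]
gripper_width: 55.0
gripper_force: 0.0
time_s: 28.62
ee_pos: [511.0, -322.5, 97.5]
ee_rot: [180.0, 0.0, 7.4]
force: [0.3, -0.5, -1.9]
gripper_width: 13.8
gripper_force: 45.0
```

```bash
python3 -m crank '[{"dx":0,"dy":0,"dz":0.02,"yaw":0},{"dx":0,"dy":0,"dz":0.04,"yaw":0},{"dx":0,"dy":0,"dz":0.05,"yaw":0},{"dx":0,"dy":0,"dz":0.05,"yaw":0},{"dx":0,"dy":0,"dz":0.03,"yaw":0},{"dx":0,"dy":0,"dz":0,"yaw":0}]'
python3 -m crank '[{"dx":0.0024,"dy":0.0352,"dz":0,"yaw":1},{"dx":0.0024,"dy":0.0352,"dz":0,"yaw":1},{"dx":0.0024,"dy":0.0352,"dz":0,"yaw":1},{"dx":0.0024,"dy":0.0352,"dz":0,"yaw":1},{"dx":0.0024,"dy":0.0352,"dz":0,"yaw":1},{"dx":0.0024,"dy":0.0352,"dz":0,"yaw":1},{"dx":0.0024,"dy":0.0352,"dz":0,"yaw":1},{"dx":0.0024,"dy":0.0352,"dz":0,"yaw":1},{"dx":0.0024,"dy":0.0352,"dz":0,"yaw":1}]'
python3 -m crank '[{"dx":0.0024,"dy":0.0352,"dz":0,"yaw":1},{"dx":0.0024,"dy":0.0352,"dz":0,"yaw":1},{"dx":0.0024,"dy":0.0352,"dz":0,"yaw":1},{"dx":0.0024,"dy":0.0352,"dz":0,"yaw":1},{"dx":0.0024,"dy":0.0352,"dz":0,"yaw":1},{"dx":0.0024,"dy":0.0352,"dz":0,"yaw":1},{"dx":0.0024,"dy":0.0352,"dz":0,"yaw":1},{"dx":0.0024,"dy":0.0352,"dz":0,"yaw":1},{"dx":0.0024,"dy":0.0352,"dz":0,"yaw":0.34}]'
python3 -m crank '[{"dx":0,"dy":0,"dz":-0.03,"yaw":0},{"dx":0,"dy":0,"dz":-0.03,"yaw":0},{"dx":0,"dy":0,"dz":0,"yaw":0},{"dx":0,"dy":0,"dz":0,"yaw":0}]'
python3 - <<'E'
from h import *
shot('scene','s8')
for y in (65,-65):
    p=np.array([545.6,184.2,88])+[-.0715*y,.9974*y,0]; print(proj('scene',p))
b=cv2.imread('pics/s8.png')[150:280,340:480]
cv2.imwrite('pics/s8c.png',cv2.resize(b,None,fx=4.2,fy=4.2,interpolation=cv2.INTER_CUBIC))
E
```

```text
time_s: 29.38
ee_pos: [511.8, -322.9, 252.2]
ee_rot: [179.8, -0.2, 7.4]
force: [0.7, 0.1, -3.5]
gripper_width: 13.7
gripper_force: 45.0
time_s: 30.5
ee_pos: [527.2, -67.9, 247.9]
ee_rot: [-179.8, 0.1, 52.6]
force: [-0.2, -0.5, -3.5]
gripper_width: 13.8
gripper_force: 45.0
time_s: 31.62
ee_pos: [544.5, 185.0, 247.8]
ee_rot: [-179.8, 0.0, 94.2]
force: [0.8, 0.2, -3.5]
gripper_width: 13.7
gripper_force: 45.0
time_s: 32.12
ee_pos: [545.7, 184.4, 201.8]
ee_rot: [180.0, -0.0, 94.1]
force: [0.4, 0.2, -2.8]
gripper_width: 13.8
gripper_force: 45.0
[429.2 244.4]
[387.  232.7]
```

View pics/s8c.png

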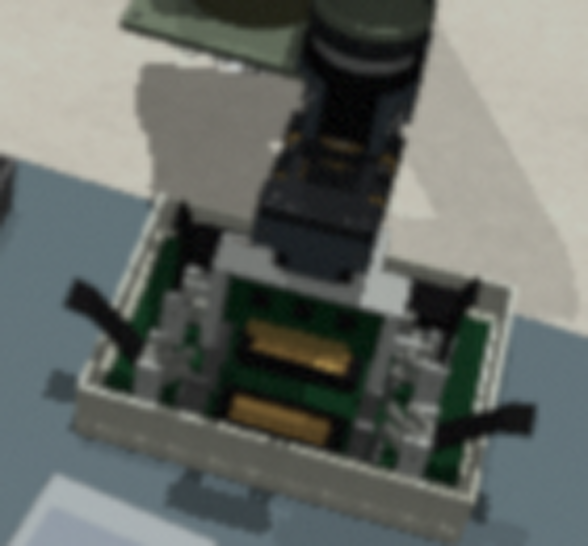

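The board hangs level above bay B between its outward levers. Lowering while watching the force.

```bash
python3 -m crank '[{"dx":0,"dy":0,"dz":-0.01,"yaw":0},{"dx":0,"dy":0,"dz":-0.01,"yaw":0},{"dx":0,"dy":0,"dz":-0.01,"yaw":0},{"dx":0,"dy":0,"dz":0,"yaw":0}]'
python3 -m crank '[{"dx":0,"dy":0,"dz":-0.01,"yaw":0},{"dx":0,"dy":0,"dz":-0.01,"yaw":0},{"dx":0,"dy":0,"dz":0,"yaw":0}]'
```

```text
time_s: 32.67
ee_pos: [545.0, 184.2, 176.6]
ee_rot: [-179.9, 0.0, 94.1]
force: [-0.2, -0.7, -3.5]
gripper_width: 14.0
gripper_force: 45.0
time_s: 33.05
ee_pos: [545.0, 184.2, 160.6]
ee_rot: [-179.9, 0.0, 94.1]
force: [-0.8, 1.3, -3.0]
gripper_width: 13.6
gripper_force: 45.0
```

```bash
python3 -m crank '[{"dx":0,"dy":0,"dz":-0.01,"yaw":0},{"dx":0,"dy":0,"dz":-0.01,"yaw":0},{"dx":0,"dy":0,"dz":-0.005,"yaw":0},{"dx":0,"dy":0,"dz":0,"yaw":0}]'
python3 -m crank '[{"dx":0,"dy":0,"dz":-0.005,"yaw":0},{"dx":0,"dy":0,"dz":0,"yaw":0}]'
python3 -m crank '[{"dx":0,"dy":0,"dz":-0.0025,"yaw":0},{"dx":0,"dy":0,"dz":0,"yaw":0}]'
```

```text
time_s: 33.55
ee_pos: [545.3, 184.3, 141.1]
ee_rot: [-180.0, 0.0, 94.1]
force: [0.0, 0.4, -3.4]
gripper_width: 14.0
gripper_force: 45.0
time_s: 33.8
ee_pos: [545.4, 184.3, 137.4]
ee_rot: [-180.0, 0.0, 94.1]
force: [0.9, 0.6, -3.3]
gripper_width: 13.9
gripper_force: 45.0
time_s: 34.05
ee_pos: [545.5, 184.3, 135.5]
ee_rot: [-180.0, 0.0, 94.1]
force: [-0.1, 0.8, -3.5]
gripper_width: 13.7
gripper_force: 45.0
```

```bash
python3 -m crank '[{"dx":0,"dy":0,"dz":-0.002,"yaw":0},{"dx":0,"dy":0,"dz":0,"yaw":0}]'
python3 -m crank '[{"dx":0,"dy":0,"dz":-0.002,"yaw":0},{"dx":0,"dy":0,"dz":0,"yaw":0}]'
```

```text
time_s: 34.3
ee_pos: [545.6, 184.5, 134.0]
ee_rot: [180.0, -0.0, 94.1]
force: [-0.3, 0.7, -3.1]
gripper_width: 13.4
gripper_force: 45.0
time_s: 34.55
ee_pos: [545.8, 184.8, 133.1]
ee_rot: [179.9, -0.0, 94.1]
force: [-1.1, 1.5, 1.7]
gripper_width: 14.0
gripper_force: 45.0
```

The board rests on the forks. I'll release it and go outside lever BL.

```bash
python3 -m crank '[{"dx":0,"dy":0,"dz":0,"yaw":0},{"dx":0,"dy":0,"dz":0,"yaw":0},{"dx":0,"dy":0,"dz":0,"yaw":0},{"dx":0,"dy":0,"dz":0.025,"yaw":0},{"dx":0,"dy":0,"dz":0.03,"yaw":0},{"dx":0,"dy":0,"dz":0.03,"yaw":0},{"dx":0,"dy":0,"dz":0,"yaw":0}]' 0.6
python3 -m crank '[{"dx":-0.0043,"dy":0.0605,"dz":0,"yaw":0},{"dx":-0.0043,"dy":0.0605,"dz":0,"yaw":0},{"dx":-0.0043,"dy":0.0605,"dz":0,"yaw":0},{"dx":-0.0043,"dy":0.0605,"dz":0,"yaw":0},{"dx":0,"dy":0,"dz":-0.043,"yaw":0},{"dx":0,"dy":0,"dz":-0.043,"yaw":0},{"dx":0,"dy":0,"dz":-0.043,"yaw":0},{"dx":0,"dy":0,"dz":0,"yaw":0},{"dx":0,"dy":0,"dz":0,"yaw":0}]' 0
python3 - <<'E'
from h import *
shot('scene','s9')
b=cv2.imread('pics/s9.png')[150:290,340:500]
cv2.imwrite('pics/s9c.png',cv2.resize(b,None,fx=3.7,fy=3.7,interpolation=cv2.INTER_CUBIC))
E
```

```text
time_s: 35.42
ee_pos: [546.7, 184.7, 202.1]
ee_rot: [179.7, -0.1, 94.1]
force: [0.3, -0.5, 0.1]
gripper_width: 54.6
gripper_force: 0.0
time_s: 36.55
ee_pos: [532.3, 378.2, 97.7]
ee_rot: [179.9, -0.0, 94.1]
force: [0.2, -0.4, 0.7]
gripper_width: 0.6
gripper_force: 0.0
```

View pics/s9c.png

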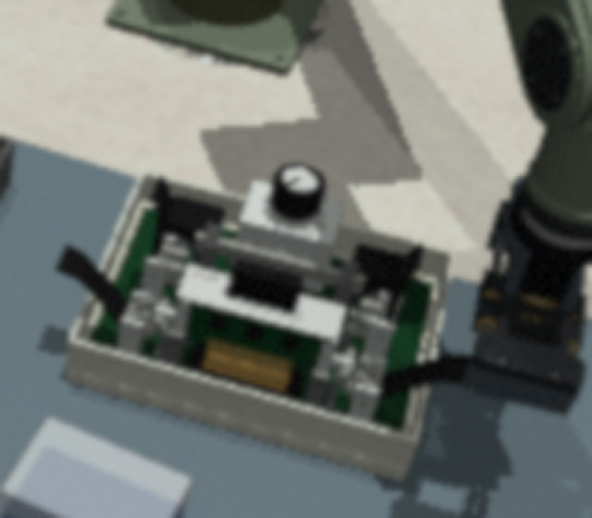

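The board stands level on the forks, with the fingers outside BL's lip at (470,365). Pushing BL inward.

```bash
python3 -m crank '[{"dx":0.0007,"dy":-0.01,"dz":0,"yaw":0},{"dx":0.0007,"dy":-0.01,"dz":0,"yaw":0},{"dx":0.0007,"dy":-0.01,"dz":0,"yaw":0},{"dx":0.0007,"dy":-0.01,"dz":0,"yaw":0}]'
python3 -m crank '[{"dx":0.0007,"dy":-0.01,"dz":0,"yaw":0},{"dx":0.0007,"dy":-0.01,"dz":0,"yaw":0},{"dx":0.0007,"dy":-0.01,"dz":0,"yaw":0}]'
python3 -m crank '[{"dx":0.0005,"dy":-0.007,"dz":0,"yaw":0},{"dx":0,"dy":0,"dz":0,"yaw":0}]'
```

```text
time_s: 37.1
ee_pos: [534.2, 345.4, 97.8]
ee_rot: [179.9, -0.0, 94.1]
force: [0.0, 2.5, 1.6]
gripper_width: 0.1
gripper_force: 1.2
time_s: 37.48
ee_pos: [535.7, 321.2, 97.0]
ee_rot: [-180.0, 0.0, 94.1]
force: [0.1, 1.2, 0.4]
gripper_width: 0.6
gripper_force: 0.9
time_s: 37.72
ee_pos: [536.0, 315.4, 96.9]
ee_rot: [-180.0, 0.1, 94.1]
force: [-0.0, 0.1, -0.2]
gripper_width: 0.1
gripper_force: 0.0
```

```bash
python3 -m crank '[{"dx":0,"dy":-0.005,"dz":0,"yaw":0},{"dx":0,"dy":0,"dz":0,"yaw":0}]'
python3 -m crank '[{"dx":0,"dy":-0.005,"dz":0,"yaw":0},{"dx":0,"dy":0,"dz":0,"yaw":0}]'
python3 -m crank '[{"dx":0,"dy":-0.004,"dz":0,"yaw":0},{"dx":0,"dy":0,"dz":0,"yaw":0}]'
```

```text
time_s: 37.98
ee_pos: [536.1, 314.5, 97.1]
ee_rot: [180.0, -0.2, 94.1]
force: [-1.1, 7.1, -0.8]
gripper_width: 0.4
gripper_force: 3.6
time_s: 38.22
ee_pos: [536.2, 314.1, 97.3]
ee_rot: [179.9, -0.6, 94.1]
force: [-1.3, 17.9, -4.6]
gripper_width: 0.4
gripper_force: 8.8
time_s: 38.48
ee_pos: [536.3, 314.0, 97.5]
ee_rot: [179.8, -0.9, 94.0]
force: [-2.0, 26.3, -5.1]
gripper_width: 0.6
gripper_force: 13.1
```

BL is at its inward stop. Next is BR.

```bash
python3 -m crank '[{"dx":0,"dy":0.015,"dz":0,"yaw":0},{"dx":0,"dy":0.005,"dz":0.04,"yaw":0},{"dx":0,"dy":-0.005,"dz":0.04,"yaw":0},{"dx":0,"dy":0,"dz":0.04,"yaw":0},{"dx":0.0049,"dy":-0.068,"dz":0,"yaw":0},{"dx":0.0049,"dy":-0.068,"dz":0,"yaw":0},{"dx":0.0049,"dy":-0.068,"dz":0,"yaw":0},{"dx":0.0049,"dy":-0.068,"dz":0,"yaw":0},{"dx":0.0049,"dy":-0.068,"dz":0,"yaw":0},{"dx":0.0049,"dy":-0.068,"dz":0,"yaw":0}]'
python3 -m crank '[{"dx":0,"dy":0,"dz":0,"yaw":0},{"dx":0,"dy":0,"dz":-0.04,"yaw":0},{"dx":0,"dy":0,"dz":-0.04,"yaw":0},{"dx":0,"dy":0,"dz":-0.04,"yaw":0},{"dx":0,"dy":0,"dz":0,"yaw":0},{"dx":0,"dy":0,"dz":0,"yaw":0}]'
python3 -m crank '[{"dx":-0.0007,"dy":0.01,"dz":0,"yaw":0},{"dx":-0.0007,"dy":0.01,"dz":0,"yaw":0},{"dx":-0.0007,"dy":0.01,"dz":0,"yaw":0},{"dx":-0.0007,"dy":0.01,"dz":0,"yaw":0}]'
```

```text
time_s: 39.72
ee_pos: [559.2, -11.5, 193.1]
ee_rot: [-180.0, 0.1, 94.2]
force: [0.2, -0.0, -0.4]
gripper_width: 0.1
gripper_force: 0.0
time_s: 40.48
ee_pos: [560.4, -8.8, 98.2]
ee_rot: [179.9, 0.0, 94.2]
force: [0.0, -0.3, -0.7]
gripper_width: 0.2
gripper_force: 0.0
time_s: 40.98
ee_pos: [558.7, 21.9, 99.0]
ee_rot: [179.8, 0.2, 94.2]
force: [0.5, -5.4, 2.7]
gripper_width: 0.5
gripper_force: 3.1
```

```bash
python3 -m crank '[{"dx":-0.0007,"dy":0.01,"dz":0,"yaw":0},{"dx":-0.0007,"dy":0.01,"dz":0,"yaw":0},{"dx":0,"dy":0,"dz":0,"yaw":0}]'
python3 -m crank '[{"dx":-0.0007,"dy":0.01,"dz":0,"yaw":0},{"dx":-0.0005,"dy":0.007,"dz":0,"yaw":0},{"dx":0,"dy":0,"dz":0,"yaw":0}]'
python3 -m crank '[{"dx":0,"dy":0.006,"dz":0,"yaw":0},{"dx":0,"dy":0,"dz":0,"yaw":0}]'
```

```text
time_s: 41.35
ee_pos: [556.8, 39.4, 98.0]
ee_rot: [179.9, -0.0, 94.2]
force: [-0.3, -0.6, 0.9]
gripper_width: 0.3
gripper_force: 0.7
time_s: 41.72
ee_pos: [555.7, 51.8, 97.8]
ee_rot: [179.9, 0.1, 94.2]
force: [0.5, -4.8, 3.2]
gripper_width: 0.2
gripper_force: 2.3
time_s: 41.98
ee_pos: [555.5, 55.0, 97.6]
ee_rot: [180.0, 0.3, 94.2]
force: [0.8, -11.2, 4.0]
gripper_width: 0.3
gripper_force: 5.8
```

```bash
python3 -m crank '[{"dx":0,"dy":0.005,"dz":0,"yaw":0},{"dx":0,"dy":0,"dz":0,"yaw":0}]'
python3 -m crank '[{"dx":0,"dy":0.005,"dz":0,"yaw":0},{"dx":0,"dy":0,"dz":0,"yaw":0},{"dx":0,"dy":0,"dz":0,"yaw":0}]'
```

```text
time_s: 42.22
ee_pos: [555.6, 55.3, 97.8]
ee_rot: [-180.0, 0.6, 94.3]
force: [0.6, -24.0, 5.1]
gripper_width: 0.1
gripper_force: 12.1
time_s: 42.6
ee_pos: [555.6, 55.6, 97.9]
ee_rot: [-179.9, 1.0, 94.4]
force: [1.0, -36.0, 5.4]
gripper_width: 0.6
gripper_force: 18.2
```

BR is at its inward stop. A quick second press on BL will confirm it stayed home.

```bash
python3 -m crank '[{"dx":0,"dy":-0.02,"dz":0,"yaw":0},{"dx":0,"dy":0,"dz":0.04,"yaw":0},{"dx":0,"dy":0,"dz":0.04,"yaw":0},{"dx":0,"dy":0,"dz":0.04,"yaw":0},{"dx":-0.005,"dy":0.0687,"dz":0,"yaw":0},{"dx":-0.005,"dy":0.0687,"dz":0,"yaw":0},{"dx":-0.005,"dy":0.0687,"dz":0,"yaw":0},{"dx":-0.005,"dy":0.0687,"dz":0,"yaw":0},{"dx":-0.005,"dy":0.0687,"dz":0,"yaw":0},{"dx":0,"dy":0,"dz":0,"yaw":0}]'
python3 -m crank '[{"dx":0,"dy":0,"dz":-0.04,"yaw":0},{"dx":0,"dy":0,"dz":-0.04,"yaw":0},{"dx":0,"dy":0,"dz":-0.02,"yaw":0},{"dx":0,"dy":0,"dz":0,"yaw":0},{"dx":0,"dy":-0.006,"dz":0,"yaw":0},{"dx":0,"dy":-0.006,"dz":0,"yaw":0},{"dx":0,"dy":0,"dz":0,"yaw":0}]'
python3 -m crank '[{"dx":0,"dy":-0.006,"dz":0,"yaw":0},{"dx":0,"dy":0,"dz":0,"yaw":0}]'
python3 -m crank '[{"dx":0,"dy":-0.006,"dz":0,"yaw":0},{"dx":0,"dy":0,"dz":0,"yaw":0}]'
```

```text
time_s: 43.85
ee_pos: [533.8, 328.3, 192.3]
ee_rot: [-179.9, -0.1, 94.4]
force: [-1.0, -0.8, 0.2]
gripper_width: 0.5
gripper_force: 0.0
time_s: 44.72
ee_pos: [536.0, 314.7, 114.4]
ee_rot: [179.9, -0.1, 94.1]
force: [-0.2, 2.1, 0.0]
gripper_width: 0.3
gripper_force: 0.9
time_s: 44.98
ee_pos: [536.1, 314.1, 114.6]
ee_rot: [179.8, -0.5, 94.1]
force: [-0.8, 11.9, 0.9]
gripper_width: 0.0
gripper_force: 6.5
time_s: 45.22
ee_pos: [536.2, 313.7, 114.9]
ee_rot: [179.7, -1.0, 94.0]
force: [-1.5, 24.2, -1.7]
gripper_width: 0.2
gripper_force: 12.4
```

```bash
python3 -m crank '[{"dx":0,"dy":0.015,"dz":0,"yaw":0},{"dx":0,"dy":0.05,"dz":0.04,"yaw":0},{"dx":0,"dy":0.05,"dz":0.04,"yaw":0},{"dx":0,"dy":0,"dz":0,"yaw":0},{"dx":0,"dy":0,"dz":0,"yaw":0}]' 1 40
python3 - <<'E'
from h import *
shot('scene','s10')
def hb(f):
    g=cv2.imread(f,0)[215:262,375:445]; return g
o=hb('pics/s1.png');n=hb('pics/s10.png');e=hb('pics/s9.png')
roi=np.s_[8:40,5:50]   # bay B board: plate, handle
for nm,x in(('now',n),('on forks',e)):
    d=cv2.absdiff(x,o)[roi]; print(nm,'mean diff to home',d.mean().round(2))
    sh,r=cv2.phaseCorrelate(np.float64(o[roi]),np.float64(x[roi])); print('shift px',np.round(sh,2),round(r,2))
E
```

```text
time_s: 45.85
ee_pos: [534.8, 395.6, 176.3]
ee_rot: [-179.9, 0.1, 94.2]
force: [0.3, -1.1, -0.7]
gripper_width: 47.4
gripper_force: 0.0
now mean diff to home 9.79
shift px [1.11 0.25] 0.95
on forks mean diff to home 45.37
shift px [ 4.87 -1.81] 0.04
```

The picture matches the home position (within about 1 px sideways; on the forks it differed strongly). Now the knob: approach at yaw ~179°, then turn clockwise.

```bash
python3 -m crank '[{"dx":-0.0197,"dy":-0.031,"dz":0,"yaw":1},{"dx":-0.0197,"dy":-0.031,"dz":0,"yaw":1},{"dx":-0.0197,"dy":-0.031,"dz":0,"yaw":1},{"dx":-0.0197,"dy":-0.031,"dz":0,"yaw":1},{"dx":-0.0197,"dy":-0.031,"dz":0,"yaw":1},{"dx":-0.0197,"dy":-0.031,"dz":0,"yaw":1},{"dx":-0.0197,"dy":-0.031,"dz":0,"yaw":1},{"dx":-0.0197,"dy":-0.031,"dz":0,"yaw":1},{"dx":-0.0197,"dy":-0.031,"dz":0,"yaw":1}]'
python3 -m crank '[{"dx":0,"dy":0,"dz":0,"yaw":1},{"dx":0,"dy":0,"dz":0,"yaw":1},{"dx":0,"dy":0,"dz":0,"yaw":1},{"dx":0,"dy":0,"dz":0,"yaw":1},{"dx":0,"dy":0,"dz":0,"yaw":1},{"dx":0,"dy":0,"dz":0,"yaw":1},{"dx":0,"dy":0,"dz":0,"yaw":1},{"dx":0,"dy":0,"dz":0,"yaw":1},{"dx":0,"dy":0,"dz":0,"yaw":0},{"dx":0,"dy":0,"dz":0,"yaw":0}]'
python3 -m crank '[{"dx":0,"dy":0,"dz":-0.03,"yaw":0},{"dx":0,"dy":0,"dz":-0.03,"yaw":0},{"dx":0,"dy":0,"dz":-0.0345,"yaw":0},{"dx":0,"dy":0,"dz":0,"yaw":0},{"dx":0,"dy":0,"dz":0,"yaw":0}]'
python3 -m crank '[{"dx":0,"dy":0,"dz":0,"yaw":0},{"dx":0,"dy":0,"dz":0,"yaw":0},{"dx":0,"dy":0,"dz":0,"yaw":0},{"dx":0,"dy":0,"dz":0,"yaw":0},{"dx":0,"dy":0,"dz":0,"yaw":0},{"dx":0,"dy":0,"dz":0,"yaw":0},{"dx":0,"dy":0,"dz":0,"yaw":0}]' 0 45
```

```text
time_s: 47.02
ee_pos: [391.8, 171.3, 176.2]
ee_rot: [-179.8, -0.0, 139.2]
force: [-0.3, -0.2, 0.0]
gripper_width: 91.1
gripper_force: 0.0
time_s: 48.28
ee_pos: [393.0, 172.9, 176.7]
ee_rot: [-180.0, -0.1, 179.0]
force: [-0.6, 0.5, 0.3]
gripper_width: 91.4
gripper_force: 0.0
time_s: 48.9
ee_pos: [394.0, 173.7, 102.3]
ee_rot: [180.0, 0.1, 179.1]
force: [-0.2, -0.7, -0.5]
gripper_width: 91.3
gripper_force: 0.0
time_s: 49.78
ee_pos: [393.5, 174.2, 101.7]
ee_rot: [179.9, 0.0, 179.1]
force: [-0.9, 4.3, 0.7]
gripper_width: 43.4
gripper_force: 45.0
```

```bash
T='python3 -c "from workcell import telemetry as t;s=t.state();print(s[\"torque\"])"'
python3 -m crank '[{"dx":0,"dy":0.001,"dz":0,"yaw":-1},{"dx":0,"dy":0,"dz":0,"yaw":-1},{"dx":0,"dy":0,"dz":0,"yaw":-1},{"dx":0,"dy":0,"dz":0,"yaw":-1},{"dx":0,"dy":0,"dz":0,"yaw":-1},{"dx":0,"dy":0,"dz":0,"yaw":-1},{"dx":0,"dy":0,"dz":0,"yaw":-1},{"dx":0,"dy":0,"dz":0,"yaw":-1},{"dx":0,"dy":0,"dz":0,"yaw":-1},{"dx":0,"dy":0,"dz":0,"yaw":-1}]'; eval $T
python3 -m crank '[{"dx":0,"dy":0,"dz":0,"yaw":-1},{"dx":0,"dy":0,"dz":0,"yaw":-1},{"dx":0,"dy":0,"dz":0,"yaw":-1},{"dx":0,"dy":0,"dz":0,"yaw":-1},{"dx":0,"dy":0,"dz":0,"yaw":-1},{"dx":0,"dy":0,"dz":0,"yaw":-1},{"dx":0,"dy":0,"dz":0,"yaw":-1},{"dx":0,"dy":0,"dz":0,"yaw":-1},{"dx":0,"dy":0,"dz":0,"yaw":-1},{"dx":0,"dy":0,"dz":0,"yaw":-1}]'; eval $T
python3 -m crank '[{"dx":0,"dy":0,"dz":0,"yaw":-1},{"dx":0,"dy":0,"dz":0,"yaw":-1},{"dx":0,"dy":0,"dz":0,"yaw":-1},{"dx":0,"dy":0,"dz":0,"yaw":-1},{"dx":0,"dy":0,"dz":0,"yaw":-1},{"dx":0,"dy":0,"dz":0,"yaw":-1}]'; eval $T
python3 -m crank '[{"dx":0,"dy":0,"dz":0,"yaw":-1},{"dx":0,"dy":0,"dz":0,"yaw":-1},{"dx":0,"dy":0,"dz":0,"yaw":-1},{"dx":0,"dy":0,"dz":0,"yaw":-1},{"dx":0,"dy":0,"dz":0,"yaw":-1},{"dx":0,"dy":0,"dz":0,"yaw":-1}]'; eval $T
python3 - <<'E'
from h import *
shot('top','t11')
E
```

```text
time_s: 51.02
ee_pos: [393.6, 174.5, 101.7]
ee_rot: [180.0, 0.0, 129.0]
force: [-1.4, 1.3, 1.6]
gripper_width: 43.5
gripper_force: 45.0
[0.55557981 0.04717812 0.01648418]
time_s: 52.28
ee_pos: [393.9, 174.6, 101.7]
ee_rot: [179.9, -0.0, 79.0]
force: [-0.4, 1.8, -0.2]
gripper_width: 43.6
gripper_force: 45.0
[ 0.48160641 -0.04581759  0.01645721]
time_s: 53.02
ee_pos: [394.1, 174.6, 101.7]
ee_rot: [179.9, -0.1, 49.0]
force: [1.3, 3.2, 0.2]
gripper_width: 43.2
gripper_force: 45.0
[ 0.44861214 -0.05812928  0.24074281]
time_s: 53.78
ee_pos: [394.2, 174.4, 101.7]
ee_rot: [180.0, -0.1, 19.0]
force: [0.3, 2.5, -0.5]
gripper_width: 43.5
gripper_force: 45.0
[ 0.46602846 -0.10115528  0.18717036]
```

The torque settled at about 0.22 N m, so the ratchet was slipping. Releasing, retreating and checking.

```bash
python3 -m crank '[{"dx":0,"dy":0,"dz":0,"yaw":0},{"dx":0,"dy":0,"dz":0,"yaw":0},{"dx":0,"dy":0,"dz":0,"yaw":0},{"dx":0,"dy":0,"dz":0.03,"yaw":0},{"dx":0,"dy":0,"dz":0.04,"yaw":0},{"dx":0,"dy":0,"dz":0.05,"yaw":0},{"dx":0,"dy":0,"dz":0,"yaw":0}]' 1
python3 -m crank '[{"dx":-0.01,"dy":-0.06,"dz":0,"yaw":0},{"dx":-0.01,"dy":-0.06,"dz":0,"yaw":0},{"dx":-0.01,"dy":-0.06,"dz":0,"yaw":0},{"dx":-0.01,"dy":-0.06,"dz":0,"yaw":0},{"dx":0,"dy":0,"dz":0,"yaw":0},{"dx":0,"dy":0,"dz":0,"yaw":0},{"dx":0,"dy":0,"dz":0,"yaw":0}]'
python3 - <<'E'
from h import *
t=shot('top','t12');s=shot('scene','s12')
d=cv2.absdiff(cv2.imread('pics/t12.png'),cv2.imread('pics/top0.png')).max(2)
for n,(x0,y0,x1,y1) in dict(tray=(298,180,328,256),carrier=(333,178,395,256),unit=(160,180,266,264),boardB=(185,187,233,207),levL=(163,190,184,206),levR=(236,186,262,206),tip=(210,115,260,155),flask=(270,115,340,155),spray=(390,250,425,282)).items(): print(n,(d[y0:y1,x0:x1]>40).sum(),(y1-y0)*(x1-x0))
d=cv2.absdiff(cv2.imread('pics/s12.png'),cv2.imread('pics/s1.png')).max(2)
print('scene unit',(d[190:280,355:465]>40).sum(),np.argwhere(d[190:280,355:465]>40).mean(0)+[190,355]); st()
E
python3 tray.py pics/t12.png
```

```text
time_s: 54.7
ee_pos: [395.3, 175.0, 200.3]
ee_rot: [-180.0, -0.4, 19.2]
force: [-0.0, -0.2, -0.8]
gripper_width: 91.6
gripper_force: 0.0
time_s: 55.58
ee_pos: [361.5, -16.7, 197.2]
ee_rot: [-180.0, 0.0, 19.2]
force: [-0.3, 0.0, -0.4]
gripper_width: 91.4
gripper_force: 0.0
tray 322 2280
carrier 485 4836
unit 454 8904
boardB 45 960
levL 0 336
levR 2 520
tip 0 2000
flask 0 2800
spray 0 1120
scene unit 381 [207.99737533 376.64829396]
{'time_s': 55.68, 'qpos': [-4.46, -0.09, 116.34, 0.0, 63.77, 66.26], 'ee_pos': [361.59, -16.68, 197.37], 'ee_rot': [-179.99, 0.02, 19.27], 'force': [-0.46, -0.63, 0.39], 'gripper_width': 91.26, 'gripper_force': 0.0}
pics/t12.png area 1590 centre [ 473.  -114.6] size [234.  86.] ang 0.77
pics/t12.png area 3205 centre [ 496.1 -285.6] size [210.9 145.6] ang 7.64
```

Run:
```python
from h import *
d=cv2.absdiff(cv2.imread('pics/s12.png'),cv2.imread('pics/s7.png')).max(2)
print('tray vs placed',(d[170:240,300:345]>40).sum())
from workcell import ticket
print(ticket.job_done())
```

```text
tray vs placed 155
the job is handed in; nothing more can be done
None
```

The job is handed in at about 56 s. The old board is in the return tray, the one new board is home in bay B with both levers in, and the clamp knob is tightened past a click; the last tray check was blurred by the arm's shadow, and I last saw the board upright there just after placing it.

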